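# Check a chopping board with a two-pin moisture probe

### The job

Turn the moisture meter's selector clockwise to the three-dot position (third of the four) and let it click in there, then lift the two-pin probe out of its stand and hold it upright with its pins on the middle of the long mark of the chopping board, both pins lined up along the mark. Press lightly, so that the sprung pin head is pushed in about halfway (8 mm) and never bottoms out hard, and finish while still holding the probe pressed there. Leave the jars, fruit, mug and glass where they are.

Things in the scene. Friction and masses are not known exactly. Their poses are not given: they have to be found in the camera images.
- dial (a joint): selector knob of the meter, rad. Four click positions at 0, 0.6, 1.2 and 1.8, marked on the case with one, two, three and four dots; a spring detent pulls the knob into the nearest one (up to about 0.06 N m to turn past a click). Grows clockwise seen from above; stops at -0.05 and 1.85.
- dial_grip (a point): grip point on the vertical axis of the black selector knob, 68 mm above the worktop. Round skirt 48 mm across (40 to 50 mm above the worktop), on it a bar 44 mm long, 14 mm thick, up to 82 mm above the worktop, pinched across its thickness. A white line on the bar runs to its pointing end. x axis along the bar to the pointing end, y across the bar.
- meter: moisture meter, grey plastic case 112 x 132 x 40 mm (x, y, z), fixed; origin at the centre of its underside; +x to the side with the display, away from the robot. Knob axis at x = -18 mm, y = 0; the knob points (0.9 minus joint value) rad to the left (+y) of +x. Dot groups lie 35 mm from the knob axis, clockwise from left: one, two, three, four dots.
- probe: two-pin probe, about 0.16 kg, upright in its stand. Origin: centre of the underside of its black flange (52 x 36 x 5 mm); z up along the grey handle, 40 mm (x) by 24 mm (y), from 5 to 95 mm above the origin, rubber pads on its +y and -y faces, where it is gripped (24 mm). Nose 34 x 18 mm down to -14 mm, then the sprung pin head. Half a turn about z makes no difference.
- probe_head (a joint): how far the sprung pin head is pushed up into the probe, m: 0 fully out, 0.016 at its stop. Spring: about 1 N to start it, 0.35 N more for each mm (about 3.8 N at 8 mm).
- probe_tip (a point): point midway between the tips of the two pins, 46 mm below the probe's origin when not pressed; axes as the probe's. The pins are 22 mm apart on the probe's x axis, 4.4 mm thick with round tips, on an aluminium head 28 x 14 mm.
- stand: probe stand, a grey block 84 x 68 mm and 54 mm high on a black foot 96 x 80 mm, fixed to the worktop; origin at the centre of its underside. The probe's nose and pins hang in a 38 x 22 mm hole through it and the flange rests on the top; lift straight up at least 50 mm to clear it. The probe's x axis is along the stand's x axis at the start.
- board: wooden chopping board, 200 x 300 x 22 mm (x, y, z), fixed flat on the worktop; origin at the centre of its underside; upper face 22 mm above the worktop; grain and long side along its y axis.
- long_mark: the long mark on the board's upper face: a thin dark outline, 60 mm long with round ends and 20 mm wide, lying along the grain; origin at its centre on the upper face of the board, y axis along its length.
- round_mark: the round mark on the board's upper face, a thin dark circle 36 mm across; not used. Origin at its centre. It and the long mark are in different halves of the board.
- spice_jar: spice jar with a red lid, 45 mm across, 106 mm high; a loose bystander, to be left alone; origin at the centre of its underside
- mug: white mug, 92 x 127 x 95 mm; a loose bystander, to be left alone; origin at the centre of its underside
- glass: clear tumbler, 80 mm across, 88 mm high; a loose bystander, to be left alone; origin at the centre of its underside
- lemon: yellow lemon, 75 x 51 x 52 mm; a loose bystander, to be left alone; origin at the centre of its underside
- lime: green lime, 52 x 46 x 45 mm; a loose bystander, to be left alone; origin at the centre of its underside
- honey_jar: jar with a golden lid, 63 mm across, 94 mm high; a loose bystander, to be left alone; origin at the centre of its underside
Mind the look-alikes: they are no part of the job. What is shaped like the probe but pink is not meant.

How it is judged:
By the outcome, as a careful person would: the job done as asked, in the order asked, and still so for the second after the job is handed in, while the arm keeps its last pose, push and grip.
It also fails if it takes over 54 s, if anything falls off the work surface, if the arm or the gripper's body presses on something with over 40 N, if the wrist force passes 120 N, or if a joint passes its speed limit or range.

### The arm

A 6-joint arm with a two-finger parallel gripper is mounted at the origin on a cart in front of the work surface, level with it; the furniture and walls round the work are solid. World frame = base frame: x ahead of the robot, y to its left, z up, the work surface at z = 0. Lengths are in m, angles in rad, forces in N, time in s.
With the tool pointing down it reaches from about 0.375 to 0.975 m from the base axis. Payload 3.8 kg.
Tool frame: the origin (TCP) lies midway between the tips of the shut fingers; the grasp point (between the pads) lies 19 mm behind it; z points along the fingers, y is the line along which they close (so a half turn about z gives the same grasp; the last joint's range is limited). The gripper opens to 88 mm and grips with 3 to 60 N. Pads are 18 mm wide; open, the fingers measure 123 mm over their backs; the gripper's body (75 mm by 187 mm) begins 45 mm behind the grasp point.
Start: joints at [-1.368, 0.264, 1.604, -0, 1.274, -0.037], TCP at [0.16, -0.656, 0.239] pointing down, gripper open.
Joint ranges: [-2.63, 2.63], [-0.94, 2.18], [0.31, 2.57], [-1.31, 4.45], [0, 2.66], [-2.55, 2.55]. Speed limits (rad/s): [2.57, 2.57, 3.14, 3.14, 3.14, 3.14].

### API

Orientations are given as a rotation vector (axis times angle).
In Python, from cell import manip, inverse_kinematics, cams, order gives the robot as it stands. Calls block until the motion is done:
- manip.move_pose(position, orientation): joint-space move of the TCP to a pose.
- manip.move_linear(position, rate=0.15, rot=None): straight line of the TCP; rot=None keeps the orientation; rate is the mean speed in m/s.
- manip.set_joints(angles): joint-space move.
- manip.set_gripper(opening, force=None): finger opening in m; force is the grip in N (None keeps the last); returns when the fingers have stopped.
- manip.dwell(seconds).
- inverse_kinematics(position, orientation): joint angles nearest the present ones, or None.
- manip.state(): the state.
- cams.capture(name): name is "scene" or "top"; returns a dict with "image" (480x640x3 uint8, blue, green, red), "z_map" (480x640 float32, m along the optical axis (not along the pixel's ray), 0 where there is no reading), "intrinsics" (3x3 intrinsics, pixels), "position" and "orientation" of the camera in the world. Camera axes: x right, y down, z forward; pixel columns grow to the right and rows downward; lengths in m; the calibration is good to about 2 mm. A picture is of the moment at which its call begins.
A pose or a line that the arm cannot do raises manip.IKError and nothing moves.
- order.close_job(): hands the job in; it is judged then, once.
The state is a dict: "clock": time; "joint_pos": joint angles; "joint_velocities": joint speeds; "tau": joint torques, N m; "tool_pos": TCP position; "tcp_rot": TCP orientation; "contact_force": force on the tool from outside, world axes, zero at the start; "moment": the same for the moment, N m; "gripper_width": finger opening in m; "grasp_force": force on a finger pad.
Only numpy, scipy, OpenCV 4.12 (cv2) and the standard library are available. Lean on these libraries where they do the work, as an engineer would, in place of code of your own. Each camera call takes 0.05 s, during which the arm holds its last target. There are 200 camera calls.

## Working session

There is one attempt and no reset: what is moved stays moved. The work goes in short steps, each a Python script; the robot and the scene stay as the last script left them, time stands still between calls to the robot, and variables do not carry over. Pictures are saved under pics/ and viewed, at most 10 in all, crops included, and the job is handed in when it is done.

```bash
ls; mkdir -p pics; cat > h.py <<'E'
import numpy as np, cv2
from scipy.spatial.transform import Rotation as R
from cell import manip, inverse_kinematics, cams, order
def cap(n):
    c=cams.capture(n); o=np.array(c["orientation"],float)
    c["R"]=o if o.shape==(3,3) else R.from_rotvec(o).as_matrix(); return c
def cloud(c):
    K=np.array(c["intrinsics"]);z=c["z_map"];v,u=np.mgrid[:z.shape[0],:z.shape[1]]
    p=np.stack([(u-K[0,2])/K[0,0]*z,(v-K[1,2])/K[1,1]*z,z],-1)
    w=p@c["R"].T+np.array(c["position"]); w[z==0]=np.nan; return w
def ray(c,u,v,zw):
    K=np.array(c["intrinsics"]);d=c["R"]@np.array([(u-K[0,2])/K[0,0],(v-K[1,2])/K[1,1],1.]);p=np.array(c["position"])
    return p+d*(zw-p[2])/d[2]
def down(yaw): # tool y axis at angle yaw from world y; z down
    return (R.from_euler('z',yaw)*R.from_euler('x',np.pi)).as_rotvec()
E
python3 - <<'E'
from h import *
for n in("top","scene"):
    c=cap(n);cv2.imwrite(f"pics/{n}0.png",c["image"]);print(n,c["position"],c["orientation"],c["intrinsics"])
    np.savez(f"{n}0.npz",**{k:np.array(v) for k,v in c.items()})
s=manip.state();print(s)
E
```

```text
pics
top [0.29668247 0.10075011 1.31218187] [-2.14720766  2.11855864 -0.24161324] [[517.50497665   0.         327.54399343]
 [  0.         517.50497665 244.44486266]
 [  0.           0.           1.        ]]
scene [-0.08868388  1.38412906  0.73320855] [-0.56949208  2.4044249  -1.55683236] [[569.82874969   0.         312.71090464]
 [  0.         569.82874969 236.36081707]
 [  0.           0.           1.        ]]
{'clock': 0.1, 'joint_pos': array([-1.36786969e+00,  2.64690593e-01,  1.60516250e+00, -2.16394743e-05,
        1.27371164e+00, -3.68970607e-02]), 'joint_velocities': array([ 9.23326338e-04,  9.39872466e-04, -4.29167752e-03,  1.31958691e-03,
        5.37684885e-04,  1.99878333e-05]), 'tau': array([-1.72432774e-04, -5.03621471e+01, -3.58070254e+01,  7.30117620e-02,
        2.32720311e-02, -4.04178331e-05]), 'tool_pos': array([ 0.16020391, -0.65508499,  0.23754437]), 'tcp_rot': array([-3.11708278e+00, -3.75587056e-01,  2.89062293e-04]), 'contact_force': array([-0.2825745 , -0.42786445, -0.5133421 ]), 'moment': array([ 0.02004961, -0.02673613,  0.04846141]), 'grasp_force': 0.0, 'gripper_width': 0.08836414759084725}
```

View pics/top0.png

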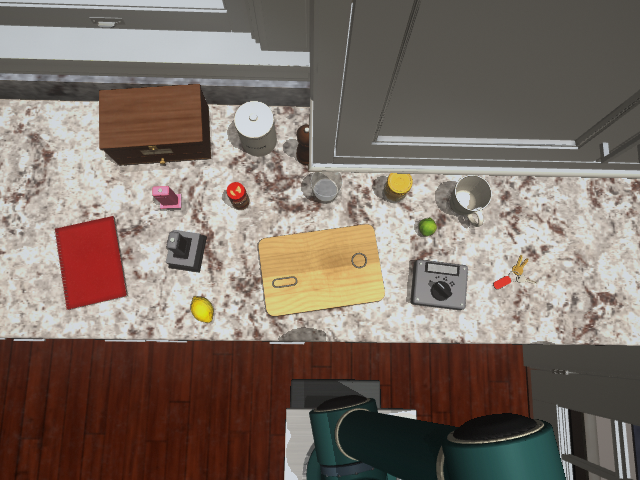

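View pics/scene0.png

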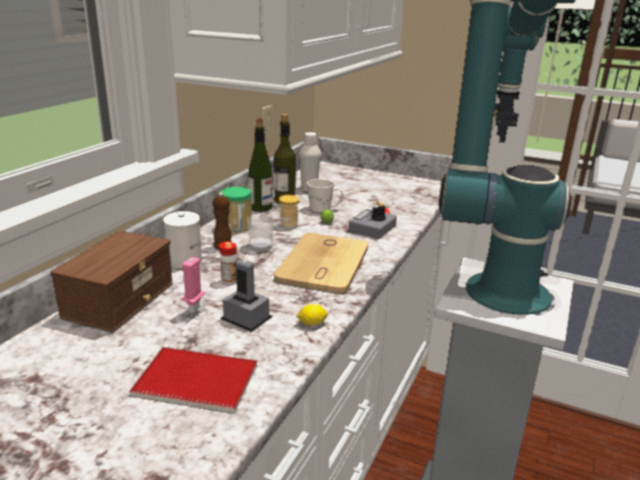

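The top view shows the meter knob at (441,290), the grey probe in its stand at (178,245), the long mark at (285,282) and the round mark at (359,261). The scene view agrees. Look-alikes: the pink probe at top (165,195) is not meant, and neither is the round mark. I choose the grey probe and the long mark. Next I measure and check with a close crop.

```bash
python3 - <<'E'
from h import *
c=dict(np.load("top0.npz"));w=cloud(c);im=c["image"]
def rect(box,zl,zh,name):
    u0,v0,u1,v1=box;s=w[v0:v1,u0:u1].reshape(-1,3);s=s[(s[:,2]>zl)&(s[:,2]<zh)]
    r=cv2.minAreaRect((s[:,:2]*1000).astype(np.float32));print(name,len(s),np.round(r[0],1),np.round(r[1],1),round(r[2],1),"med z",np.median(s[:,2]).round(4))
rect((400,250,480,320),.03,.048,"meter");rect((400,250,480,320),.06,.1,"knobbar")
rect((155,220,215,280),.045,.062,"standtop");rect((155,220,215,280),.12,.17,"handle");rect((155,220,215,280),.01,.1,"stand all")
rect((250,215,395,325),.015,.03,"board")
# long mark: dark pixels on board
g=cv2.cvtColor(im,cv2.COLOR_BGR2GRAY);sub=g[268:298,265:305];bg=cv2.medianBlur(g,21)[268:298,265:305]
m=(sub.astype(int)<bg.astype(int)-25);v,u=np.nonzero(m);p=np.array([ray(c,a+265,b+268,.022)[:2]*1000 for a,b in zip(u,v)])
r=cv2.minAreaRect(p.astype(np.float32));print("mark",len(p),r)
a=cv2.resize(im[255:315,400:480],None,fx=5,fy=5,interpolation=cv2.INTER_CUBIC)
b=cv2.resize(im[220:280,155:215],None,fx=5,fy=5,interpolation=cv2.INTER_CUBIC)
d=cv2.resize((m*255).astype(np.uint8),None,fx=5,fy=5,interpolation=0);d=cv2.cvtColor(d,cv2.COLOR_GRAY2BGR)
o=np.zeros((450,700,3),np.uint8);o[:300,:400]=a;o[:300,400:]=b;o[300:450,:200]=d
o[300:450,200:400]=cv2.resize(im[268:298,265:305],None,fx=5,fy=5)
s=dict(np.load("scene0.npz"))["image"];o[300:450,400:600]=cv2.resize(s[190:250,340:420],(200,150))
cv2.imwrite("pics/crop1.png",o)
E
```

```text
meter 2082 [ 453.4 -219.7] [134.1 112.8] 84.1 med z 0.0403
knobbar 144 [ 436.4 -216.6] [42.9 15.6] 45.2 med z 0.0811
standtop 650 [531.1 418.6] [69.8 85. ] 82.6 med z 0.0546
handle 238 [531.1 418.8] [25.8 39.8] 81.2 med z 0.1479
stand all 908 [528.8 415.9] [75.8 88.7] 82.4 med z 0.0542
board 9118 [489.2  78.1] [200.9 300.1] 9.0 med z 0.021
mark 121 ((454.6703186035156, 168.631103515625), (25.281530380249023, 63.34804916381836), 8.984992027282715)
```

View pics/crop1.png

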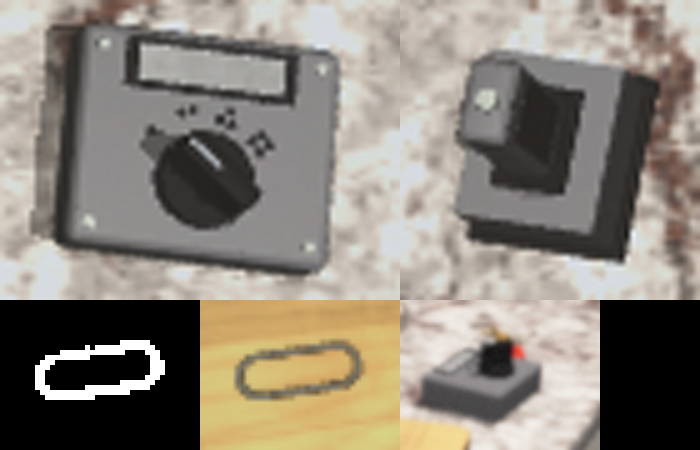

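The crops confirm the choices. The knob points at one dot (joint 0), with its axis near (0.436,-0.217). The probe in the stand is the grey one, at (0.531,0.419) with yaw -7.5°. The long mark is a clean outline centred at (0.455,0.169), with its length at 99°. Next I turn the knob.

```bash
python3 - <<'E'
from h import *
K=np.array([.436,-.2175]);y0=0.797;y1=-0.403
for k in(0,np.pi,-np.pi):
    print(k,[None if (q:=inverse_kinematics([*K,.055],down(y+k))) is None else np.round(q,2) for y in(y0,y1)])
q0=inverse_kinematics([*K,.055],down(y0));q1=inverse_kinematics([*K,.055],down(y1))
assert np.abs(q1[:5]-q0[:5]).max()<.3
manip.set_gripper(.05)
manip.move_pose([*K,.15],down(y0));manip.move_linear([*K,.056])
st=manip.state();print(st["tool_pos"],st["contact_force"])
manip.set_gripper(0,15);st=manip.state();print(st["gripper_width"],st["contact_force"],st["grasp_force"],st["clock"])
for y in np.linspace(y0,y1,9)[1:]: manip.move_pose([*K,.056],down(y))
st=manip.state();print(st["gripper_width"],st["contact_force"],st["moment"],st["clock"])
manip.set_gripper(.05);manip.move_linear([*K,.17])
q=manip.state()["joint_pos"].copy();q[0]+=0.7;manip.set_joints(q)
c=cap("top");im=c["image"];w=cloud(c)
s=w[250:320,400:480].reshape(-1,3);s=s[(s[:,2]>.06)&(s[:,2]<.1)];r=cv2.minAreaRect((s[:,:2]*1000).astype(np.float32));print(r,manip.state()["clock"])
cv2.imwrite("pics/knob.png",cv2.resize(im[255:315,400:480],None,fx=5,fy=5,interpolation=cv2.INTER_CUBIC))
E
```

```text
0 [array([-0.51,  0.11,  2.16, -0.  ,  0.87,  0.26]), array([-0.51,  0.11,  2.16, -0.  ,  0.87,  1.46])]
3.141592653589793 [None, array([-0.51,  0.11,  2.16,  0.  ,  0.87, -1.68])]
-3.141592653589793 [None, array([-0.51,  0.11,  2.16,  0.  ,  0.87, -1.68])]
[ 0.43650086 -0.21803606  0.05652188] [ 0.42184253 -0.32465179 -0.25912533]
0.013906306361007781 [ 1.68944    -1.71478496  0.02505215] 14.999943523434922 4.1167
0.013874785817915737 [1.77760533 0.60225559 4.7692914 ] [ 0.04650621 -0.26464944 -0.11523921] 6.25
((436.5225830078125, -217.88815307617188), (14.573627471923828, 45.04048156738281), 67.90836334228516) 9.1583
```

View pics/knob.png

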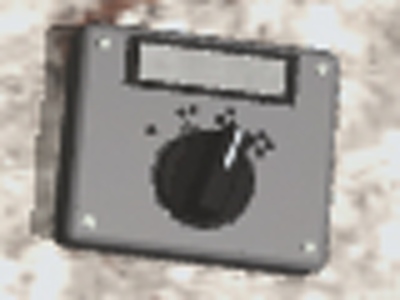

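The knob now points at the three-dot group, with the bar at -0.386 rad against -0.403 expected. Next is the probe.

```bash
python3 - <<'E'
from h import *
P=np.array([.531,.4187]);yg=-.131;M=np.array([.4547,.1686]);ym=np.radians(-81)
print(np.round(inverse_kinematics([*P,.095],down(yg)),2))
for k in(0,np.pi):
    q=inverse_kinematics([*M,.12],down(ym+k));print(k,q is not None and np.round(q,2))
manip.set_gripper(.06)
manip.move_pose([*P,.27],down(yg))
manip.move_linear([*P,.18]); st=manip.state();print(st["contact_force"]);manip.move_linear([*P,.096],rate=.08)
st=manip.state();print(st["tool_pos"],st["contact_force"])
manip.set_gripper(0,30);st=manip.state();print(st["gripper_width"],st["contact_force"],st["grasp_force"],st["clock"])
manip.move_linear([*P,.20],rate=.08);st=manip.state();print(st["gripper_width"],st["tool_pos"],st["contact_force"],st["clock"])
c=cap("scene");cv2.imwrite("pics/lift.png",cv2.resize(c["image"][150:350,170:370],None,fx=3,fy=3))
E
```

```text
[ 0.63  0.38  1.73 -0.    1.03  2.33]
0 False
3.141592653589793 [ 0.3   0.01  2.12 -0.    1.01  0.15]
[-0.57744899  0.57630292 -0.79362089]
[0.53151971 0.41909631 0.09682735] [ 0.50391279 -0.07740337  0.27624475]
0.023872663491303472 [0.35387608 0.95580987 0.5794377 ] 29.999846946448088 13.3333
0.023460513673294162 [0.53059613 0.41839737 0.19902648] [ 0.2384579  -0.20700433 -1.63444446] 14.7833
```

View pics/lift.png

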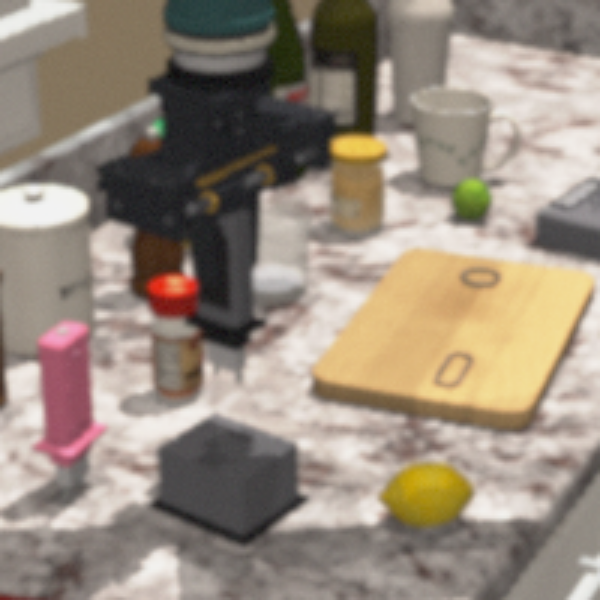

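The probe hangs upright in the gripper at (220,270) and is clear of the stand. Next I hover over the mark and check the alignment.

```bash
python3 - <<'E'
from h import *
M=np.array([.4547,.1686]);ym=np.radians(99)
manip.move_pose([*M,.20],down(ym));manip.move_linear([*M,.115]);manip.dwell(.5)
st=manip.state();print(st["tool_pos"],st["contact_force"],st["gripper_width"],st["clock"])
c=cap("scene");np.savez("hov.npz",**{k:np.array(v) for k,v in c.items()})
K=np.array(c["intrinsics"])
def px(p):
    q=c["R"].T@(np.array(p)-np.array(c["position"]));return (K@q/q[2])[:2]
ax=np.array([np.cos(ym),np.sin(ym),0]);ctr=np.array([*M,.022])
im=c["image"];u,v=map(int,px(ctr));x0,y0=u-40,v-40
S=7;o=cv2.resize(im[y0:y0+80,x0:x0+80],None,fx=S,fy=S,interpolation=cv2.INTER_CUBIC)
for p,col in[(ctr,(0,0,255)),(ctr+.03*ax,(0,0,255)),(ctr-.03*ax,(0,0,255)),(ctr+.011*ax+[0,0,.0042],(255,0,0)),(ctr-.011*ax+[0,0,.0042],(255,0,0))]:
    a=(px(p)-[x0,y0]+.5)*S;cv2.circle(o,tuple(int(t) for t in a),4,col,1)
cv2.imwrite("pics/hov.png",o)
E
```

```text
[0.45484805 0.16862342 0.11528223] [-0.27735666  0.5910526  -1.65660694] 0.023647072172504464 17.9417
```

View pics/hov.png

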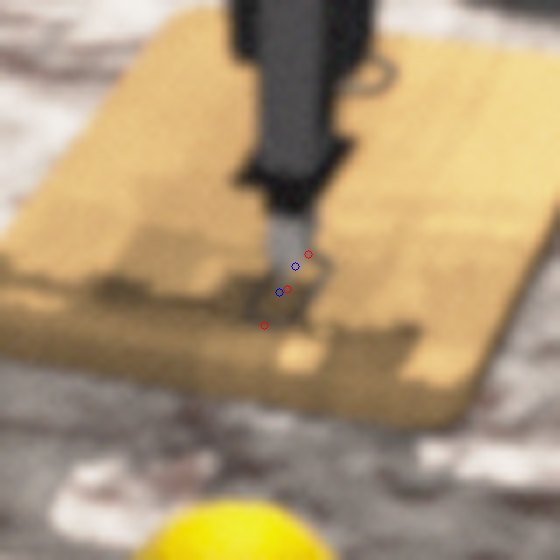

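The pins hang just above the mark near (290,280). I check the mark centre against the unoccluded scene view and look at the pins more closely.

```bash
python3 - <<'E'
from h import *
def mark(f):
    c=dict(np.load(f));g=cv2.cvtColor(c["image"],cv2.COLOR_BGR2GRAY)
    d=(cv2.medianBlur(g,21).astype(int)-g)
    pts=[]
    u,v=np.meshgrid(np.arange(640),np.arange(480))
    K=c["intrinsics"];dr=np.stack([(u-K[0,2])/K[0,0],(v-K[1,2])/K[1,1],np.ones(u.shape)],-1)@c["R"].T
    w=c["position"]+dr*((.022-c["position"][2])/dr[...,2])[...,None]
    n=np.hypot(w[...,0]-.4547,w[...,1]-.1686)<.042
    for t in(15,20,30):
        p=w[n&(d>t)][:,:2]*1000; r=cv2.minAreaRect(p.astype(np.float32)) if len(p)>5 else None; print(f,t,len(p),r)
    # template fit: stadium outline darkness
    from scipy.optimize import minimize
    from scipy.ndimage import map_coordinates
    def cost(x):
        a=np.radians(99+x[2]);e=np.array([np.cos(a),np.sin(a)]);nrm=np.array([-e[1],e[0]])
        s=np.linspace(-20,20,60);th=np.linspace(-np.pi/2,np.pi/2,40)
        P=np.concatenate([np.c_[s,0*s+9.3],np.c_[s,0*s-9.3],np.c_[20+9.3*np.cos(th),9.3*np.sin(th)],np.c_[-20-9.3*np.cos(th),9.3*np.sin(th)]])
        q=(np.array([454.7,168.6])+x[:2]+P[:,:1]*e+P[:,1:]*nrm)/1000
        cam=(np.c_[q,np.full(len(q),.022)]-c["position"])@c["R"]
        uu=K[0,0]*cam[:,0]/cam[:,2]+K[0,2];vv=K[1,1]*cam[:,1]/cam[:,2]+K[1,2]
        return -map_coordinates(d.astype(float),[vv,uu],order=1).mean()
    b=min((minimize(cost,[i,j,0],method="Nelder-Mead") for i in(-3,0,3) for j in(-3,0,3)),key=lambda r:r.fun);print("fit",b.x,b.fun)
mark("top0.npz");mark("scene0.npz")
h=dict(np.load("hov.npz"))["image"];s=dict(np.load("scene0.npz"))["image"]
f=lambda i:cv2.resize(i[250:290,300:340],(390,390),interpolation=cv2.INTER_CUBIC)
cv2.imwrite("pics/hv2.png",np.hstack([cv2.convertScaleAbs(f(h),alpha=1.5),f(s)]))
E
```

```text
top0.npz 15 123 ((454.6703186035156, 168.631103515625), (25.281530380249023, 63.34804916381836), 8.984992027282715)
top0.npz 20 122 ((454.6703186035156, 168.631103515625), (25.281530380249023, 63.34804916381836), 8.984992027282715)
top0.npz 30 119 ((454.35089111328125, 168.6222686767578), (25.252925872802734, 63.41732406616211), 10.399520874023438)
fit [ 0.16659932  0.10588292 -0.13797503] -71.42970572917932
scene0.npz 15 72 ((453.5809631347656, 165.92337036132812), (26.60387420654297, 67.32687377929688), 8.225341796875)
scene0.npz 20 62 ((454.02911376953125, 165.59107971191406), (26.280521392822266, 64.25227355957031), 4.271300315856934)
scene0.npz 30 38 ((453.4706726074219, 166.43972778320312), (23.350849151611328, 59.10524368286133), 8.170327186584473)
fit [-0.81517397 -0.2459938   0.00783783] -36.977410552052625
```

View pics/hv2.png

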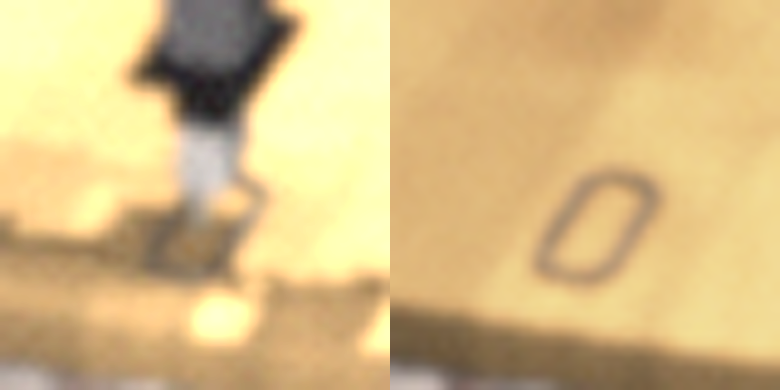

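The two views agree on the mark centre to within 1 mm. In the left crop the near pin tip at (200,222) is within about 1 px of its predicted position. Now I press gently with force feedback.

```bash
python3 - <<'E'
from h import *
M=[.4545,.1686];b=manip.state()["contact_force"][2]
for z in[.115,.112,.110,.108,.106,.1045,.103,.102,.101,.100]:
    manip.move_linear([*M,z],rate=.02);manip.dwell(.25)
    f=np.mean([(manip.dwell(.03),manip.state()["contact_force"][2])[1] for _ in range(6)])-b
    s=manip.state();print(z,s["tool_pos"].round(4),round(f,2),round(s["gripper_width"],4),round(s["clock"],1))
    if f>3.4 :break
c=cap("scene");cv2.imwrite("pics/press.png",cv2.resize(c["image"][220:300,280:360],None,fx=7,fy=7,interpolation=cv2.INTER_CUBIC))
E
```

```text
0.115 [0.4545 0.1686 0.115 ] -0.1 0.0238 18.7
0.112 [0.4545 0.1686 0.1121] -0.12 0.0239 19.4
0.11 [0.4546 0.1686 0.1101] 0.19 0.0238 20.1
0.108 [0.4547 0.1686 0.1081] 1.73 0.0236 20.8
0.106 [0.4545 0.1686 0.106 ] 2.15 0.0238 21.5
0.1045 [0.4545 0.1686 0.1045] 2.43 0.0238 22.2
0.103 [0.4545 0.1686 0.103 ] 3.26 0.0235 22.9
0.102 [0.4545 0.1686 0.102 ] 3.94 0.0239 23.6
```

View pics/press.png

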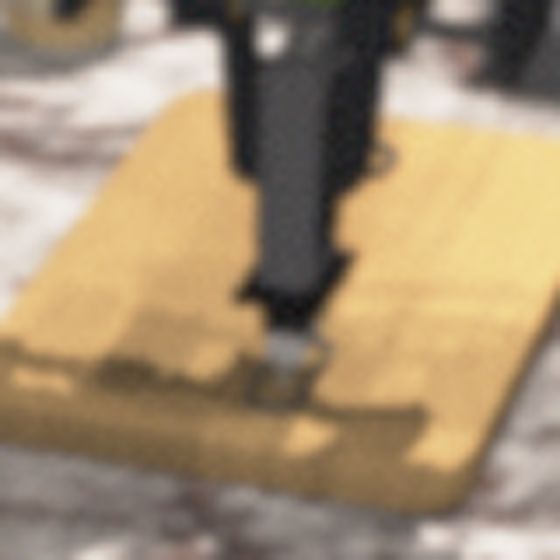

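The picture shows the probe upright with the pins on the mark at about (288,375). The pin head is pushed in by 8–8.5 mm, and force (3.9 N) and travel agree. Handing in.

```bash
python3 -c "
from h import *
print(order.close_job())"
```

```text
the job is handed in; nothing more can be done
None
```

I handed the job in at about 24 s: the selector reads three dots, and the probe is held upright on the middle of the long mark, pins along it, with the head pressed in about 8 mm (3.9 N measured).

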